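Clear the bottles, mount the heat sink, put the bottles back

TASK

Move the bottle, the spray can and the jar from the blue organiser onto the dark side mat, all three standing there, before you move the heat sink behind them. Then take the heat sink and set it flat and centred on the chip of the circuit board, its fins running along the board's long side, and after that put the bottle, the can and the jar back, each centred on the same circle it came from. Keep the three containers upright throughout and leave the multimeter, the solder spool and the screwdriver alone.

Things in the scene. Friction and masses are not known exactly. Their poses are not given: they have to be found in the camera images.
- bottle_mid (a point): white plastic solvent bottle, 105 mm tall: straight round body 40 mm across up to 72 mm, then a thin neck 16 mm across and a broad flat grey dispenser cap 34 mm across from 93 mm up; about 0.12 kg. Point: on its axis, half-way up (52.5 mm above its foot), z up. Its axis stands on one of the three circles of the organiser. Grip the body with the fingers in front and behind (across the organiser's x), as neighbours stand 68 mm apart.
- can_mid (a point): bare steel spray can, the slimmest of the three, 105 mm tall: straight round body 35 mm across up to 82 mm, a tapering top and a thin black nozzle 12 mm across; about 0.15 kg. Point: on its axis, half-way up (52.5 mm above its foot), z up. Stands on another circle.
- jar_mid (a point): wide white flux jar with a black screw lid, 90 mm tall: body 48 mm across up to 68 mm, lid 44 mm across above; about 0.14 kg. Point: on its axis, half-way up (45 mm above its foot), z up. Stands on the remaining circle.
- heatsink_mid (a point): finned aluminium heat sink, 50 x 40 mm and 30 mm tall, flat underneath, about 0.11 kg, lying on the organiser's floor behind the three containers, fins up. Point: its centre, half-way up (15 mm above its underside). x: along the fins and the 50 mm side; y: across the fins (40 mm, solid to grip); z up. At the start its fins run roughly along the organiser's y.
- organiser: fixed blue tray, 160 mm (x) by 220 mm (y), floor 4 mm above the table, rim 10 mm above the table. Origin: centre of its underside. Its x points roughly away from the robot. Three thin black rings, 52 mm across, are drawn on its floor at x = -38 mm and y = -68, 0 and +68 mm, one for each container; which stands on which changes. The heat sink lies near x = +20 mm, up to 30 mm to either side of y = 0.
- side_mat: fixed flat black rubber mat, 250 mm (x) by 120 mm (y), 3 mm thick, empty at the start, on the left or the right of the organiser. Origin: centre of its underside; z up. Room for the three containers in a row along x, 75 mm apart.
- chip_top (a point): centre of the top face of the bare square metal chip (34 x 34 mm) in the middle of a fixed green circuit board, 220 mm (x, the long side) by 160 mm (y), on the other side of the organiser from the mat. The chip's top is 15 mm above the table and 3 mm above the board; axes are the board's, z up. Within 40 mm of the chip's centre nothing else stands up more than 1 mm from the board; parts farther out rise at most 10 mm from it.
- meter: yellow and black multimeter, 150 x 78 x 42 mm, lying beyond the organiser; leave alone. Origin: centre of its underside.
- spool: small standing spool of solder, 54 mm across, 35 mm tall, beyond the organiser; leave alone. Origin: centre of its underside.
- driver: screwdriver, 170 mm long, lying beyond the organiser; leave alone. Origin: near its middle, on its underside.
Things that resemble listed ones, but are neither listed nor needed, are in the scene too. Leave any green look-alike of the part that bears jar_mid alone.

How it is judged (in metres and radians):
On the way, in this order (a step that is already met when the one before it is completed fails the run):
1. bottle, can and jar all stand released on the side mat, the heat sink not yet moved from its place (x of bottle_mid in the frame of side_mat between -0.125 and 0.125 m and y of bottle_mid in the frame of side_mat between -0.06 and 0.06 m and z of each of bottle_mid, can_mid in the frame of side_mat below 0.0615 m and linear speed of each of bottle, can, jar below 0.02 m/s and angular speed of each of bottle, can, jar below 0.2 rad/s and angle between each of bottle_mid, can_mid, jar_mid's own z axis and vertical below 0.1 rad and contact force between the fingers and bottle below 0.1 N and x of can_mid in the frame of side_mat between -0.125 and 0.125 m and y of can_mid in the frame of side_mat between -0.06 and 0.06 m and contact force between the fingers and can below 0.1 N and x of jar_mid in the frame of side_mat between -0.125 and 0.125 m and y of jar_mid in the frame of side_mat between -0.06 and 0.06 m and z of jar_mid in the frame of side_mat below 0.054 m and contact force between the fingers and jar below 0.1 N and distance of heatsink_mid from where it was at the start of the episode below 0.02 m), for 0.2 s.
2. the heat sink sits released on the chip while bottle, can and jar still stand on the side mat (horizontal distance between heatsink_mid and chip_top below 0.01 m and z of heatsink_mid in the frame of chip_top between 0.011 and 0.019 m and angle between the x axis of heatsink_mid and the x axis of chip_top, either way round below 0.2 rad and linear speed of each of heatsink, bottle, can, jar below 0.02 m/s and angular speed of each of heatsink, bottle, can, jar below 0.2 rad/s and angle between each of heatsink_mid, bottle_mid, can_mid, jar_mid's own z axis and vertical below 0.1 rad and contact force between the fingers and heatsink below 0.1 N and x of bottle_mid in the frame of side_mat between -0.125 and 0.125 m and y of bottle_mid in the frame of side_mat between -0.06 and 0.06 m and z of each of bottle_mid, can_mid in the frame of side_mat below 0.0615 m and contact force between the fingers and bottle below 0.1 N and x of can_mid in the frame of side_mat between -0.125 and 0.125 m and y of can_mid in the frame of side_mat between -0.06 and 0.06 m and contact force between the fingers and can below 0.1 N and x of jar_mid in the frame of side_mat between -0.125 and 0.125 m and y of jar_mid in the frame of side_mat between -0.06 and 0.06 m and z of jar_mid in the frame of side_mat below 0.054 m and contact force between the fingers and jar below 0.1 N), for 0.2 s.
At the end, for the whole second after the job is handed in: The heat sink lies flat on the chip, centred within 10 mm, its fins within 0.2 rad of the board's long side; bottle, can and jar each stand upright within 12 mm of where they stood at the start; all released and at rest (horizontal distance between heatsink_mid and chip_top below 0.01 m and z of heatsink_mid in the frame of chip_top between 0.011 and 0.019 m and angle between the x axis of heatsink_mid and the x axis of chip_top, either way round below 0.2 rad and linear speed of each of heatsink, bottle, can, jar below 0.02 m/s and angular speed of each of heatsink, bottle, can, jar below 0.2 rad/s and angle between each of heatsink_mid, bottle_mid, can_mid, jar_mid's own z axis and vertical below 0.1 rad and contact force between the fingers and heatsink below 0.1 N and distance of each of bottle_mid, can_mid, jar_mid from where it was at the start of the episode below 0.012 m); the robot touches nothing.
It fails at once if a container is tipped by more than 0.5 rad (angle between any of bottle_mid, can_mid, jar_mid's own z axis and vertical above 0.5 rad).
It fails at once if the multimeter, spool or screwdriver is moved by more than 20 mm (distance of any of meter, spool, driver from where it was at the start of the episode above 0.02 m).
It also fails if it takes over 138 s, if anything falls off the work surface, if the arm or the gripper's body presses on something with over 40 N, if the wrist force passes 120 N, or if a joint passes its speed limit or range.

ROBOT

A 7-joint arm with a two-finger parallel gripper is mounted at the origin on the work surface. World frame = base frame: x ahead of the robot, y to its left, z up, the work surface at z = 0. Lengths are in mm, angles in rad, forces in N, time in s.
With the tool pointing down it reaches from about 350 to 900 mm from the base axis. Payload 8.1 kg.
Tool frame: the origin (TCP) lies on the centre line of the jaws, within the pads' length; the fingertips stand 11 mm ahead of it and the grasp point (between the pads) lies 8 mm behind it; z points along the fingers, y is the line along which they close (so a half turn about z gives the same grasp; the last joint's range is limited). The gripper opens to 85 mm and grips with 20 to 120 N. Pads are 22 mm wide; open, the fingers measure 114 mm over their backs; the gripper's body (76 mm by 85 mm) begins 54 mm behind the grasp point. The pads swing forward as they close: fully open they stand 13 mm farther back than shut.
Start: joints at [-1.251, 0.434, 0.025, 1.573, -0.012, 1.134, -0.075], TCP at [256.475, 569.967, 216.523] pointing down, gripper open.
Joint ranges: [-2.62, 2.62], [-0.44, 2.09], [-1.27, 1.32], [0.08, 2.57], [-1.32, 4.46], [0.12, 2], [-2.74, 2.74]. Speed limits (rad/s): [2.22, 2.22, 3.01, 3.01, 3.14, 3.14, 3.14].

INTERFACE

Orientations are given as a unit quaternion [x, y, z, w].
In Python, from rig import env gives the robot as it stands. Calls block until the motion is done:
- env.move_ptp(position, orientation): joint-space move of the TCP to a pose.
- env.move_straight(position, orientation=None, max_speed=150, stop_force=None): straight line of the TCP; orientation=None keeps the orientation; max_speed is the mean speed in mm/s. With stop_force (N) it stops when the force on the tool has changed by that much, and returns True; else False.
- env.move_joints(angles): joint-space move.
- env.command_gripper(opening, force=None): finger opening in mm; force is the grip in N (None keeps the last); returns when the fingers have stopped.
- env.hold(seconds).
- env.solve_ik(position, orientation): joint angles nearest the present ones, or None.
- env.get_image(name): name is "scene" or "top" or "wrist"; returns a dict with "image" (420x560x3 uint8, red, green, blue), "fovy" (degrees; the focal length in pixels is half the picture's height over the tangent of half this angle, whatever the lens; pixels are square), "cx", "cy" (the principal point, pixels), "R" (3x3) and "t" (3): a world point X has camera coordinates R X + t. Camera axes: x right, y down, z forward; pixel columns grow to the right and rows downward; lengths in mm; the calibration is good to about 2 mm. A picture is of the moment at which its call begins. There is no depth.
A pose or a line that the arm cannot do raises env.Unreachable and nothing moves.
- env.job_done(): hands the job in; it is judged then, once.
Trained networks look in a picture, given as the dict that the camera call returned (one of the last four; its "shot" number tells which), for a name from the list of things; names that differ only in an ending like _2 or _b are one class to them, and where a whole thing is asked for, a point or a joint stands for the part that bears it (a point fixed in the world has none). Each returns a list of dicts, best first, with "confidence" (0 to 1); they miss things now and then, are a little off and sometimes report something else, mostly with a low value. They report only what shows in the picture. A call takes as long as a camera call. They do not tell look-alikes from the thing itself.
- env.trace(picture, label): "pixels" (420x560 bool, what is visible of it) and "location" ([column, row] in pixels, amid what is visible of it).
- env.landmark_of(picture, label): "location" ([column, row] in pixels: a listed point, or the origin of a listed thing).
Readings, each from a call of its own:
- env.read_time(): time.
- env.read_joint_pos(): joint angles.
- env.read_dq(): joint speeds.
- env.read_joint_torque(): joint torques, N m.
- env.read_tool_pos(): TCP position.
- env.read_eef_rot(): TCP orientation.
- env.read_contact_force(): force on the tool from outside, world axes, zero at the start.
- env.read_ft_torque(): the same for the moment, N m.
- env.read_width(): finger opening in mm.
- env.read_grip_force(): force on a finger pad.
Only numpy, scipy, OpenCV 4.12 (cv2) and the standard library are available. Lean on these libraries where they do the work, as an engineer would, in place of code of your own. Each camera call takes 0.05 s, during which the arm holds its last target. There are 200 camera calls.

## Working session

There is one attempt and no reset: what is moved stays moved. The work goes in short steps, each a Python script; the robot and the scene stay as the last script left them, time stands still between calls to the robot, and variables do not carry over. Pictures are saved under pics/ and viewed, at most 14 in all, crops included, and the job is handed in when it is done.

```bash
ls; mkdir -p pics; cat > h.py <<'E'
from rig import env
import numpy as np, cv2
def save(p,n): cv2.imwrite(f'pics/{n}.png',cv2.cvtColor(p['image'],cv2.COLOR_RGB2BGR))
def ray(p,uv):
    f=p['image'].shape[0]/2/np.tan(np.radians(p['fovy'])/2)
    R=np.array(p['R']);t=np.array(p['t'])
    d=R.T@np.array([(uv[0]-p['cx'])/f,(uv[1]-p['cy'])/f,1]); return -R.T@t,d
def at_z(p,uv,z):
    o,d=ray(p,uv); return o+d*(z-o[2])/d[2]
def proj(p,X):
    f=p['image'].shape[0]/2/np.tan(np.radians(p['fovy'])/2)
    c=np.array(p['R'])@np.array(X,float)+np.array(p['t']); return [p['cx']+f*c[0]/c[2],p['cy']+f*c[1]/c[2]]
E
cat > a.py <<'E'
from h import *
Z=dict(bottle_mid=56.5,can_mid=56.5,jar_mid=49,heatsink_mid=19,organiser=0,side_mat=0,chip_top=15,meter=0,spool=0,driver=0)
for c in ('scene','top'):
    p=env.get_image(c); save(p,c); print(c,at_z(p,(280,210),0).round(),ray(p,(0,0))[0].round())
    for k,z in Z.items():
        print(k,[(np.round(d['location']).astype(int).tolist(),at_z(p,d['location'],z).round(1)[:2].tolist(),round(d['confidence'],2)) for d in env.landmark_of(p,k)[:3]])
print(env.read_eef_rot(),env.read_time())
E
python3 a.py
```

```text
pics
scene [564.  33.   0.] [ 877. -286.  776.]
bottle_mid [([237, 176], [460.1, -3.7], 0.84)]
can_mid [([206, 195], [455.0, -85.2], 0.83)]
jar_mid [([282, 127], [414.1, 172.6], 0.89), ([259, 164], [461.6, 58.6], 0.6)]
heatsink_mid [([258, 199], [518.0, 7.7], 0.94)]
organiser [([247, 205], [504.3, -14.4], 0.58), ([237, 177], [429.5, 17.4], 0.39)]
side_mat [([129, 274], [472.4, -304.9], 0.85)]
chip_top [([352, 128], [513.3, 323.7], 0.62)]
meter [([382, 235], [760.1, 159.7], 0.64)]
spool [([322, 269], [726.7, 3.7], 0.72)]
driver [([264, 342], [758.8, -186.1], 0.69)]
top [577. -20.   0.] [ 339.   12. 1245.]
bottle_mid [([280, 255], [458.4, -8.4], 0.61)]
can_mid [([312, 255], [453.0, -82.8], 0.82)]
jar_mid [([250, 253], [471.2, 62.2], 0.67), ([206, 281], [414.8, 168.6], 0.6)]
heatsink_mid [([275, 231], [522.3, -2.7], 0.55)]
organiser [([280, 243], [495.2, -11.9], 0.62)]
side_mat [([402, 245], [463.1, -313.3], 0.69), ([252, 252], [477.5, 57.8], 0.66)]
chip_top [([143, 245], [517.0, 321.5], 0.92)]
meter [([204, 148], [758.0, 160.4], 0.94)]
spool [([268, 151], [735.2, -4.7], 0.86)]
driver [([342, 138], [752.7, -197.6], 0.8)]
[2.09869777e-01 9.77729347e-01 7.46427030e-06 1.75401285e-05] 1.1
```

View pics/scene.png

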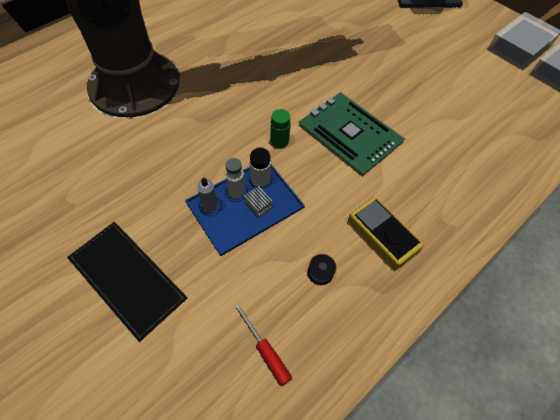

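View pics/top.png

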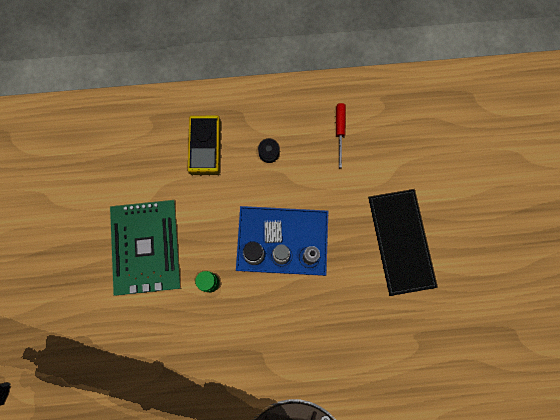

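The pictures match the networks' reports. In the top view the three containers stand at about (254,252), (281,253) and (312,254), with the heat sink at (273,231), mat at (402,243) and board at (145,247). The green jar at (206,281) is the look-alike. Next I fit the rectangles and look from the wrist.

```bash
cat >> h.py <<'E'
def quat(phi):  # tool down, closing line at angle phi (rad) from world x
    a=(phi+np.pi/2)/2; return [np.cos(a),np.sin(a),0,0]
def rect(p,label,z,near=None):
    out=[]
    for d in env.trace(p,label)[:3]:
        m=d['pixels'].astype(np.uint8)
        cs=cv2.findContours(m,cv2.RETR_EXTERNAL,cv2.CHAIN_APPROX_NONE)[0]
        c=max(cs,key=len)[:,0]
        P=np.array([at_z(p,u,z)[:2] for u in c],np.float32)
        (x,y),(w,h),an=cv2.minAreaRect(P); out.append((round(x,1),round(y,1),round(w,1),round(h,1),round(an,2),round(d['confidence'],2)))
    return out
E
cat > b.py <<'E'
from h import *
for c in ('scene','top'):
    p=env.get_image(c)
    for k,z in (('organiser',10),('side_mat',3),('chip_top',12)): print(c,k,rect(p,k,z))
for ph in (0,np.pi):
    q=env.solve_ik([470,-10,300],quat(ph)); print(ph,None if q is None else np.round(q,2))
env.move_ptp([470,-10,330],quat(0) if env.solve_ik([470,-10,330],quat(0)) is not None else quat(np.pi))
p=env.get_image('wrist'); save(p,'w1'); print(ray(p,(280,210))[0].round(),at_z(p,(280,210),0).round(),np.round(env.read_joint_pos(),2))
E
python3 b.py
```

```text
scene organiser [(502.4, -18.7, 222.5, 163.4, 82.1, 0.56), (476.4, -312.8, 248.3, 119.0, 4.68, 0.55)]
scene side_mat [(472.6, -313.6, 251.1, 121.1, 4.47, 0.67)]
scene chip_top [(511.9, 321.8, 226.0, 162.0, 1.66, 0.72)]
top organiser [(501.5, -18.4, 221.2, 162.4, 82.81, 0.64), (472.4, -311.8, 248.8, 119.9, 4.7, 0.45)]
top side_mat [(473.0, -313.5, 250.5, 124.1, 4.42, 0.87)]
top chip_top [(515.2, 319.9, 220.3, 161.6, 1.45, 0.94)]
0 [-0.7   0.11  0.69  1.84 -0.07  1.22  0.01]
3.141592653589793 None
[471.  66. 488.] [468. -86.   0.] [-0.73  0.08  0.7   1.79 -0.06  1.29 -0.01]
```

View pics/w1.png

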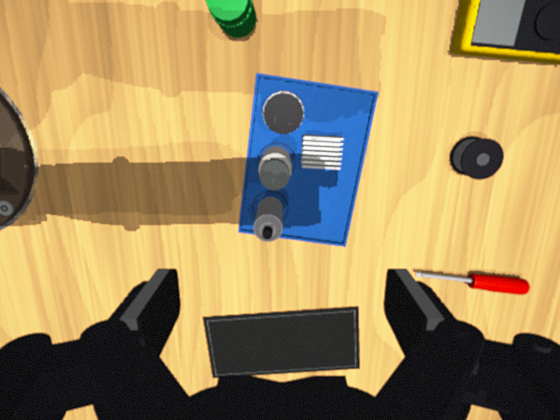

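The wrist view shows the blue tray in the middle, with the jar lid at (284,112), bottle cap at (275,160), can nozzle at (267,230) and heat sink at (322,152). The green look-alike is at (235,15) and the mat is below. I'll triangulate everything over the three cameras.

```bash
cat > c.py <<'E'
from h import *
ps={c:env.get_image(c) for c in('scene','top','wrist')}
print('org',rect(ps['wrist'],'organiser',10))
O=np.array([502,-18.5]); th=np.radians(-7.3); A=np.array([[np.cos(th),-np.sin(th)],[np.sin(th),np.cos(th)]])
for k,z in dict(bottle_mid=56.5,can_mid=56.5,jar_mid=49,heatsink_mid=19,chip_top=15).items():
    M=np.zeros((3,3));b=np.zeros(3);S=[]
    for c,p in ps.items():
        ds=[d for d in env.landmark_of(p,k) if k!='jar_mid' or at_z(p,d['location'],z)[1]<120]
        if not ds: continue
        o,d=ray(p,ds[0]['location']); d/=np.linalg.norm(d); Q=np.eye(3)-np.outer(d,d); M+=Q;b+=Q@o
        S.append(at_z(p,ds[0]['location'],z)[:2].round(1).tolist())
    X=np.linalg.solve(M,b); print(k,X.round(1),S,'tray',(A.T@(X[:2]-O)).round(1))
print('hs',rect(ps['wrist'],'heatsink_mid',34),rect(ps['top'],'heatsink_mid',34))
for nm,x,y,ph in (('jar',473,54,-.127),('mat',548,-308,np.pi/2+.08),('mat',548,-308,-np.pi/2+.08),('mat',398,-319,np.pi/2),('mat',398,-319,-np.pi/2),('chip',515,320,np.pi/2),('chip',515,320,-np.pi/2),('hs',520,0,-.127)):
    for z in(52,210):
        q=env.solve_ik([x,y,z],quat(ph)); print(nm,round(ph,2),z,None if q is None else np.round(q,2))
print(env.read_time())
E
python3 c.py
```

```text
org [(500.5, -18.3, 220.2, 160.5, 81.87, 0.92)]
bottle_mid [463.7  -8.   58.5] [[466.3, -4.2], [460.3, -11.7]] tray [-39.3   5.6]
can_mid [455.3 -81.9  60.5] [[451.7, -81.7], [456.2, -82.2]] tray [-38.3 -68.9]
jar_mid [1585.6 -898.8 2057. ] [[474.5, 61.5]] tray [1186.7 -735.5]
heatsink_mid [522.7   6.9  24.8] [[519.6, 8.7], [523.7, 6.6]] tray [17.3 27.8]
chip_top [514.3 318.6  23. ] [[507.1, 318.5], [519.9, 326.1]] tray [-30.7 335.9]
hs [(521.7, 4.8, 43.4, 51.4, 86.85, 0.87), (450.0, -87.9, 38.8, 63.6, 0.01, 0.28)] []
jar -0.13 52 [-0.63  0.46  0.54  2.14 -0.39  0.64  0.05]
jar -0.13 210 [-0.77  0.21  0.65  1.97 -0.15  1.01 -0.17]
mat 1.65 52 [ 0.14  0.64  0.43  1.76 -0.35  0.82  2.39]
mat 1.65 210 [ 0.04  0.48  0.58  1.61 -0.28  1.14  2.34]
mat -1.49 52 [-0.04  0.71  0.74  1.77 -0.6   0.89 -0.53]
mat -1.49 210 [-0.16  0.58  0.95  1.62 -0.5   1.2  -0.6 ]
mat 1.57 52 [ 0.18  0.5   0.54  2.06 -0.4   0.68  2.55]
mat 1.57 210 [-0.06  0.31  0.82  1.9  -0.26  1.04  2.44]
mat -1.57 52 [-0.07  0.62  0.92  2.08 -0.71  0.79 -0.27]
mat -1.57 210 [-0.29  0.44  1.2   1.92 -0.46  1.1  -0.47]
chip 1.57 52 [-0.85  0.59  0.3   1.81 -0.24  0.78  1.14]
chip 1.57 210 [-0.89  0.42  0.35  1.65 -0.16  1.1   1.08]
chip -1.57 52 [-1.07  0.65  0.64  1.83 -0.51  0.83 -1.74]
chip -1.57 210 [-1.12  0.47  0.69  1.67 -0.32  1.12 -1.9 ]
hs -0.13 52 [-0.52  0.52  0.57  2.04 -0.43  0.7   0.21]
hs -0.13 210 [-0.65  0.31  0.72  1.88 -0.23  1.04  0.03]
4.8417
```

```bash
cat > d.py <<'E'
from h import *
O=np.array([501,-18.4]); th=np.radians(-7.7); A=np.array([[np.cos(th),-np.sin(th)],[np.sin(th),np.cos(th)]])
env.move_ptp([465,5,225],quat(th))
p=env.get_image('wrist'); save(p,'w2a')
im=cv2.cvtColor(p['image'],cv2.COLOR_RGB2BGR)
def circ(c,z,r,col):
    P=[proj(p,[c[0]+r*np.cos(a),c[1]+r*np.sin(a),z]) for a in np.linspace(0,6.283,60)]
    cv2.polylines(im,[np.round(P).astype(int)],True,col,1)
for y,h,r in((68,94,22),(0,109,17),(-68,109,6)):
    c=O+A@[-38,y]; print(c); circ(c,4,26,(0,255,255)); circ(c,h,r,(0,0,255))
P=[proj(p,[*(O+A@[a*80,b*110]),10]) for a,b in((1,1),(1,-1),(-1,-1),(-1,1))]; cv2.polylines(im,[np.round(P).astype(int)],True,(0,255,0),1)
cv2.imwrite('pics/w2.png',im)
for k,z in dict(bottle_mid=56.5,can_mid=56.5,jar_mid=49,heatsink_mid=19).items(): print(k,[(at_z(p,d['location'],z)[:2].round(1),round(d['confidence'],2)) for d in env.landmark_of(p,k)])
print(rect(p,'organiser',10),rect(p,'heatsink_mid',34))
E
python3 d.py
```

```text
[472.45369902  54.07833263]
[463.34263841 -13.30852495]
[454.2315778  -80.69538253]
bottle_mid [(array([460.9, -10.9]), 0.56)]
can_mid [(array([456.6, -83.6]), 0.58)]
jar_mid [(array([412.2, 166.7]), 0.58)]
heatsink_mid [(array([523.8,   6.6]), 0.79)]
[(500.7, -18.3, 222.1, 162.4, 81.78, 0.87)] [(521.2, 5.3, 44.4, 52.7, 86.88, 0.6), (451.4, -94.9, 74.2, 40.3, 82.34, 0.49), (713.8, -2.8, 58.5, 60.5, 5.3, 0.36)]
```

View pics/w2.png

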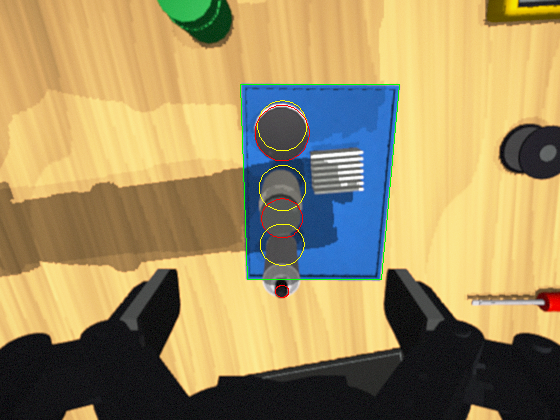

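The overlay fits well: the modelled rings, tops and rim all coincide with the picture. Moving the can first, then checking.

```bash
cat >> h.py <<'E'
def fr(O,deg):
    th=np.radians(deg); A=np.array([[np.cos(th),-np.sin(th)],[np.sin(th),np.cos(th)]]); return lambda x,y:np.array(O)+A@[x,y]
tray=fr([501,-18.4],-7.7); mat=fr([472.8,-313.3],4.45)
PT=np.radians(-7.7); PM=np.radians(94.45)
RING=dict(jar=tray(-38,68),bottle=tray(-38,0),can=tray(-38,-68))
SLOT=dict(jar=mat(75,0),bottle=mat(0,0),can=mat(-75,0))
W=dict(jar=48,bottle=40,can=35)
UP=200
def transfer(k,a,pa,fa,b,pb,fb,h=48,op=78,rel=None):
    env.command_gripper(op,40)
    env.move_ptp([*a,UP],quat(pa))
    env.move_straight([*a,fa+h],max_speed=150)
    env.command_gripper(0,40); w=env.read_width(); g=env.read_grip_force()
    env.move_straight([*a,UP],max_speed=150)
    w2=env.read_width()
    print(k,'grip',round(w,1),round(g,1),'lifted',round(w2,1))
    if w2<W.get(k,40)-8: raise SystemExit('lost')
    env.move_ptp([*b,UP],quat(pb))
    env.move_straight([*b,fb+h+6],max_speed=140)
    hit=env.move_straight([*b,fb+h-3],max_speed=20,stop_force=4)
    z=env.read_tool_pos()[2]
    env.command_gripper(rel or op); env.hold(.1)
    env.move_straight([*b,UP],max_speed=150)
    print('placed',hit,round(z-h,1),'t',round(env.read_time(),1))
E
cat > e.py <<'E'
from h import *
transfer('can',RING['can'],PT,4,SLOT['can'],PM,3)
p=env.get_image('wrist'); save(p,'w3'); print([(at_z(p,d['location'],55.5)[:2].round(1),round(d['confidence'],2)) for d in env.landmark_of(p,'can_mid')],SLOT['can'])
E
python3 e.py
```

```text
can grip 33.7 39.0 lifted 33.9
placed True 3.5 t 14.4
[(array([ 402.7, -319.9]), 0.91)] [ 398.0260933  -319.11918186]
```

View pics/w3.png

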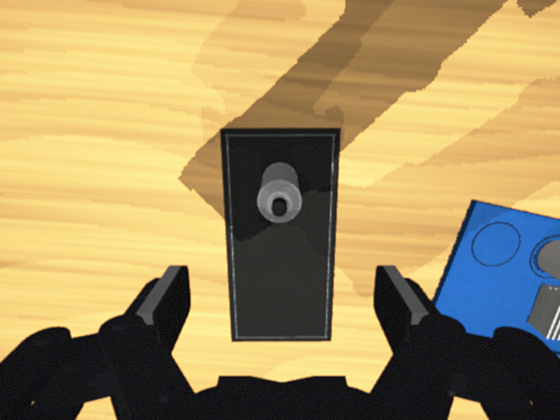

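The can stands upright on the mat at about (280,195), and its ring on the tray is free. Next the bottle and the jar.

```bash
cat > f.py <<'E'
from h import *
for k in('bottle','jar'): transfer(k,RING[k],PT,4,SLOT[k],PM,3)
p=env.get_image('wrist'); save(p,'w4')
for k,z in(('can',55.5),('bottle',55.5),('jar',48)): print(k,[(at_z(p,d['location'],z)[:2].round(1),round(d['confidence'],2)) for d in env.landmark_of(p,k+'_mid')],SLOT[k].round(1))
# heat sink from above
env.move_ptp([*(np.array([522,5])+[0,-30]),200],quat(np.radians(-3.1)))
p=env.get_image('wrist'); save(p,'w5'); print([(at_z(p,d['location'],19)[:2].round(1),round(d['confidence'],2)) for d in env.landmark_of(p,'heatsink_mid')],rect(p,'heatsink_mid',34))
E
python3 f.py
```

```text
bottle grip 37.6 39.0 lifted 37.7
placed True 3.7 t 24.8
jar grip 44.0 39.0 lifted 43.6
placed True 4.1 t 35.1
can [(array([ 399.7, -321.6]), 0.95)] [ 398.  -319.1]
bottle [] [ 472.8 -313.3]
jar [] [ 547.6 -307.5]
[(array([522.2,   5.2]), 0.79)] [(522.6, 4.1, 42.5, 50.4, 86.87, 0.58)]
```

View pics/w4.png

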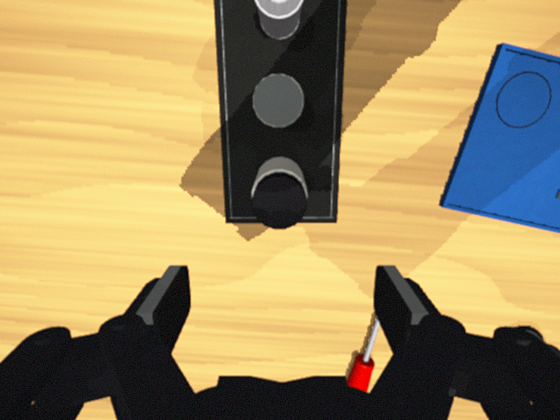

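View pics/w5.png

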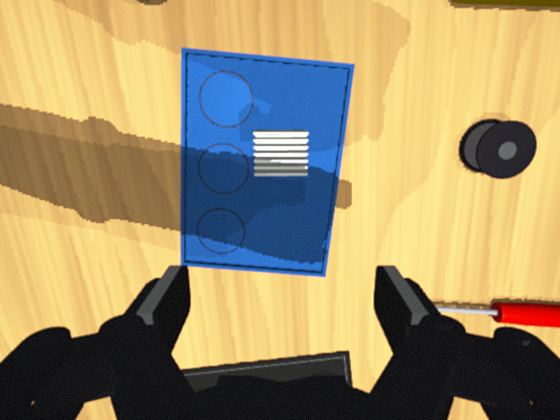

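The containers stand on the mat: can (280,15), bottle (278,100), jar (279,195). The heat sink at (281,153) seems to have its fins along world x, contrary to the text, so I zoom in.

```bash
cat > g.py <<'E'
from h import *
env.move_ptp([522,-20,130],quat(np.radians(-3.1)))
p=env.get_image('wrist'); save(p,'w6a'); print([(at_z(p,d['location'],19)[:2].round(1),round(d['confidence'],2)) for d in env.landmark_of(p,'heatsink_mid')],rect(p,'heatsink_mid',34))
print(proj(p,[522,5,34]),proj(p,[542,5,34]),proj(p,[522,25,34]))
u=np.array(proj(p,[522,5,20])).astype(int); im=p['image'][max(0,u[1]-80):u[1]+80,max(0,u[0]-100):u[0]+100]
cv2.imwrite('pics/w6.png',cv2.resize(im[:,:,::-1],None,fx=4,fy=4)[:600])
E
python3 g.py
```

```text
[(array([524. ,   2.8]), 0.8)] []
[np.float64(280.15435429694577), np.float64(170.76442518477677)] [np.float64(307.276702740859), np.float64(169.28545665452418)] [np.float64(278.57331004141406), np.float64(143.39789264911127)]
```

View pics/w6.png

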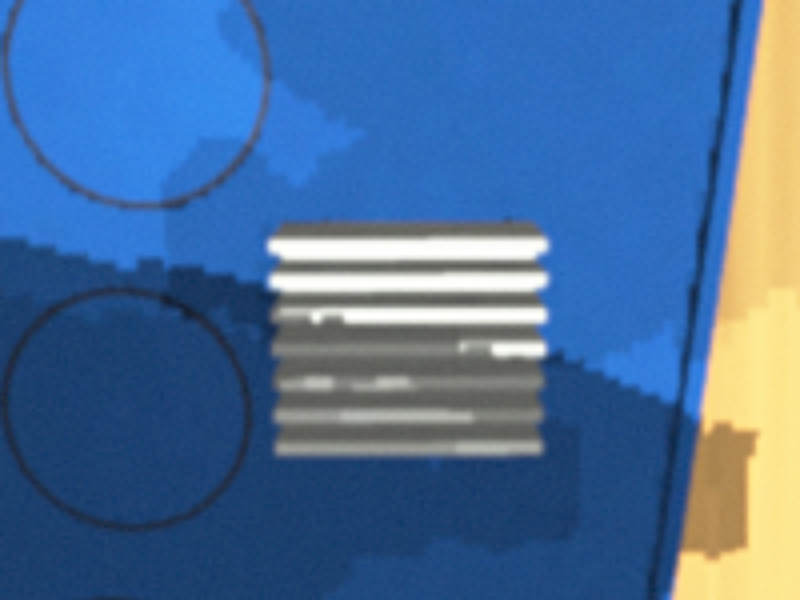

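The fins clearly run along world x: seven stripes, 50 mm long, stacked over 40 mm in y. So I grip along world y. First I look at the chip from near.

```bash
cat > i.py <<'E'
from h import *
p=env.get_image('wrist'); u=np.array(proj(p,[522,5,20])).astype(int)
print('hs',at_z(p,[u[0]-100+408/4,u[1]-80+347/4],34).round(1))
env.move_ptp([490,320,230],quat(np.radians(91.5)))
p=env.get_image('wrist'); print('board',rect(p,'chip_top',12),[(at_z(p,d['location'],15)[:2].round(1),round(d['confidence'],2)) for d in env.landmark_of(p,'chip_top')])
im=cv2.cvtColor(p['image'],cv2.COLOR_RGB2BGR); c=fr([515,321],1.5)
g=p['image'].astype(int); m=((g.max(2)-g.min(2)<30)&(g.min(2)>90)).astype(np.uint8)
for q in cv2.findContours(m,cv2.RETR_EXTERNAL,cv2.CHAIN_APPROX_SIMPLE)[0]:
    P=np.array([at_z(p,v[0],15)[:2] for v in q],np.float32); r=cv2.minAreaRect(P)
    if 25<min(r[1])and max(r[1])<45: print('chip?',np.round(r[0],1),np.round(r[1],1),round(r[2],1))
P=[proj(p,[*c(a*17,b*17),15]) for a,b in((1,1),(1,-1),(-1,-1),(-1,1))]; cv2.polylines(im,[np.round(P).astype(int)],True,(0,0,255),1)
cv2.imwrite('pics/w7.png',im)
E
python3 i.py
```

```text
hs [523.4   2.6  34. ]
board [(514.9, 319.8, 221.5, 160.4, 0.95, 0.97)] [(array([514.9, 321.6]), 0.94)]
chip? [514.9 320.4] [35.3 33.5] 1.3
```

View pics/w7.png

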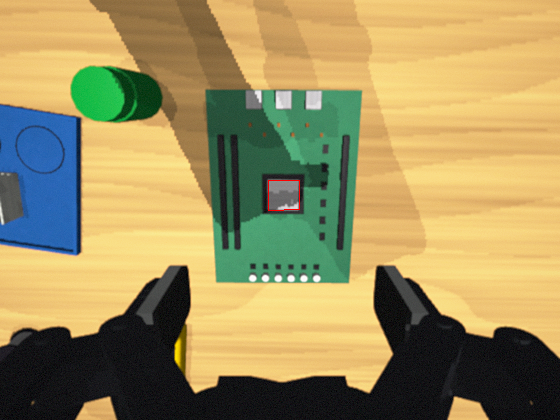

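The chip outline fits at about (284,195), which is (514.9, 320.3) in the world at 1.3°. Now the heat sink.

```bash
cat > j.py <<'E'
from h import *
C=[514.9,320.3]
transfer('heatsink',[523,3.3],np.radians(86.9),4,C,np.radians(91.3),15,h=18,op=70,rel=54)
env.move_ptp([490,320,200],quat(np.radians(91.3)))
p=env.get_image('wrist'); print(rect(p,'heatsink_mid',45),[(at_z(p,d['location'],30)[:2].round(1),round(d['confidence'],2)) for d in env.landmark_of(p,'heatsink_mid')])
im=cv2.cvtColor(p['image'],cv2.COLOR_RGB2BGR); c=fr(C,1.3)
for z in(15,45):
    P=[proj(p,[*c(a*25,b*20),z]) for a,b in((1,1),(1,-1),(-1,-1),(-1,1))]; cv2.polylines(im,[np.round(P).astype(int)],True,(0,0,255),1)
cv2.imwrite('pics/w8.png',im[80:300,160:420].repeat(2,0).repeat(2,1))
E
python3 j.py
```

```text
heatsink grip -0.2 0.0 lifted -0.2lost
```

```bash
cat > k.py <<'E'
from h import *
print(env.read_tool_pos(),env.read_time())
env.move_ptp([490,3,200],quat(np.radians(86.9)))
p=env.get_image('wrist'); save(p,'w9'); print(rect(p,'heatsink_mid',34),[(at_z(p,d['location'],19)[:2].round(1),round(d['confidence'],2)) for d in env.landmark_of(p,'heatsink_mid')])
E
python3 k.py
```

```text
[522.42768025   3.33171989 199.22520834] 44.0583
[(517.7, 3.2, 40.7, 58.0, 87.59, 0.73)] [(array([520.8,   3.5]), 0.81)]
```

View pics/w9.png

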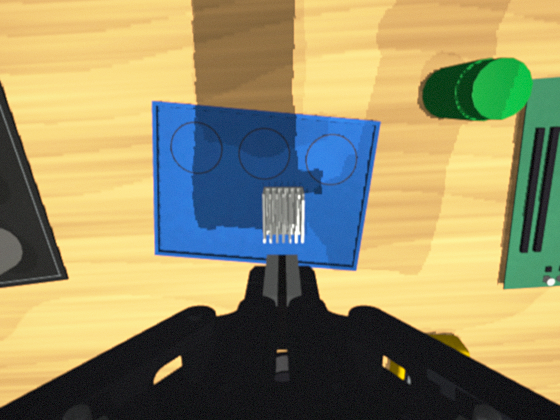

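The heat sink is still at (284,215) with its orientation unchanged, so the fingers closed without holding it. I retry lower and close in steps.

```bash
cat > l.py <<'E'
from h import *
ph=np.radians(86.9); a=[522,3.3]
env.command_gripper(70,30)
env.move_ptp([*a,100],quat(ph)); hit=env.move_straight([*a,17],max_speed=100,stop_force=15)
print(hit,np.round(env.read_tool_pos(),1))
for o in(55,48,43,40,37):
    env.command_gripper(o); print(o,round(env.read_width(),1),round(env.read_grip_force(),1),np.round(env.read_contact_force(),1))
    if env.read_grip_force()>5: break
p=env.get_image('wrist'); save(p,'w10'); print(env.read_time())
E
python3 l.py
```

```text
False [522.5   3.3  17.6]
55 55.2 0.0 [0.2 0.7 0.2]
48 47.9 0.0 [-0.6 -0.5  1.4]
43 42.9 0.0 [ 0.2  0.4 -0.7]
40 39.9 0.3 [-0.9 -1.4  1. ]
37 37.7 25.5 [-1.6 -0.8  5.1]
47.8667
```

View pics/w10.png

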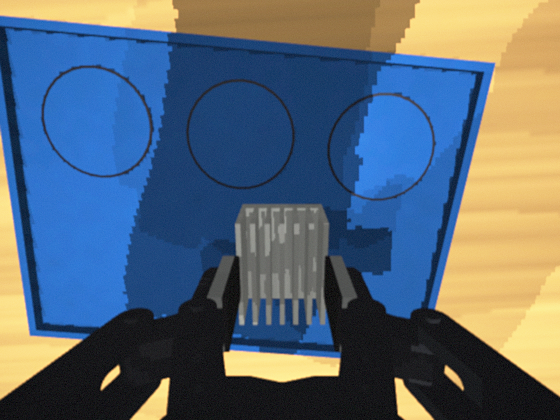

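Now it is held: 37.7 mm between the pads with 25 N, heat sink at (283,265). I firm up the grip, lift a little, and work out the x offset from its front edge at row ~206.

```bash
cat > m.py <<'E'
from h import *
p=env.get_image('wrist'); print('edges',at_z(p,[283,206],34).round(1),at_z(p,[283,212],34).round(1),at_z(p,[283,324],34).round(1),at_z(p,[240,206],34).round(1),at_z(p,[327,206],34).round(1))
env.command_gripper(25,60); print(round(env.read_width(),1),round(env.read_grip_force(),1))
env.move_straight([522,3.3,60],max_speed=60); print(round(env.read_width(),1),round(env.read_grip_force(),1),np.round(env.read_contact_force(),1))
env.move_straight([522,3.3,150],max_speed=120)
p=env.get_image('wrist'); save(p,'w11'); print(env.read_width(),env.read_time())
E
python3 m.py
```

```text
edges [490.9   5.8  34. ] [493.6   5.6  34. ] [548.8   2.6  34. ] [489.9 -12.4  34. ] [492.   24.4  34. ]
34.8 58.7
25.2 0.0 [-0.6 -0.6  0.2]
24.975535444980977 49.9833
```

View pics/w11.png

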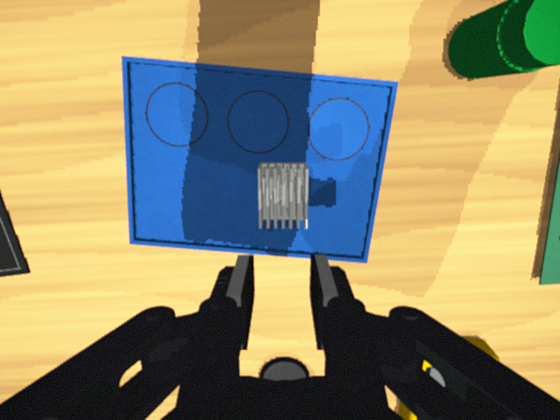

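The heat sink slipped out and stayed in place at about (284,195), so the pads held it too near its top. I'll feel for the tray floor with the fingers straddling it, then grip just above that.

```bash
cat > n.py <<'E'
from h import *
ph=np.radians(86.9); a=[523.3,3.3]
p=env.get_image('wrist'); T=env.read_tool_pos(); print(T.round(1) if hasattr(T,'round') else T)
for dz in(-15,-11,-5,0,5,10): print(dz,np.round(proj(p,[T[0]-11,T[1]-20,T[2]+dz])),end=' ')
print([(at_z(p,d['location'],19)[:2].round(1)) for d in env.landmark_of(p,'heatsink_mid')],rect(p,'heatsink_mid',34))
env.command_gripper(54,60)
env.move_straight([*a,30],quat(ph),max_speed=120)
hit=env.move_straight([*a,2],max_speed=20,stop_force=5)
z=env.read_tool_pos()[2]; print('floor',hit,round(z,2),np.round(env.read_contact_force(),1),env.read_time())
env.move_straight([*a,z+4],max_speed=30)
for o in(46,42,38,36):
    env.command_gripper(o,60); print(o,round(env.read_width(),1),round(env.read_grip_force(),1),np.round(env.read_contact_force(),1),np.round(env.read_tool_pos(),1))
E
python3 n.py
```

```text
[521.4   3.3 149.2]
-15 [242. 228.] -11 [241. 230.] -5 [240. 234.] 0 [239. 238.] 5 [237. 242.] 10 [236. 246.] [array([521.7,   4.7])] [(520.5, 3.9, 40.6, 54.4, 88.06, 0.66)]
floor False 2.11 [-0.3  0.6 -0. ] 53.225
46 45.9 0.0 [ 0.2  1.1 -0.2] [523.2   3.3   6.1]
42 41.9 0.0 [-0.2 -0.   0.4] [523.3   3.3   6.1]
38 39.0 43.0 [-1.2 -0.3  5.7] [523.3   3.3   6.3]
36 38.8 59.5 [-1.7 -0.1  6.9] [523.3   3.3   6.4]
```

Gripping lower gives a solid hold: 38.8 mm at 59 N. The open fingertips evidently stand farther back than I assumed. Lifting and placing.

```bash
cat > o.py <<'E'
from h import *
a=[523.3,3.3]; C=[514.9,320.3]; ph=np.radians(86.9); pb=np.radians(91.3)
env.move_straight([*a,40],max_speed=60); w=env.read_width(); print(w,env.read_grip_force())
if w<37: raise SystemExit('lost')
env.move_straight([*a,180],max_speed=150)
env.move_ptp([*C,150],quat(pb)); w=env.read_width(); print(w)
if w<37: raise SystemExit('lost')
env.move_straight([*C,26],max_speed=120)
hit=env.move_straight([*C,14],max_speed=15,stop_force=4); print(hit,np.round(env.read_tool_pos(),1),env.read_width())
env.command_gripper(49); env.hold(.2)
env.move_straight([*C,70],max_speed=80)
env.move_ptp([490,320,200],quat(pb))
p=env.get_image('wrist'); print(rect(p,'heatsink_mid',45),[(at_z(p,d['location'],30)[:2].round(1),round(d['confidence'],2)) for d in env.landmark_of(p,'heatsink_mid')])
im=cv2.cvtColor(p['image'],cv2.COLOR_RGB2BGR); c=fr(C,1.3)
for z,col in((15,(0,255,255)),(45,(0,0,255))):
    P=[proj(p,[*c(u*25,v*20),z]) for u,v in((1,1),(1,-1),(-1,-1),(-1,1))]; cv2.polylines(im,[np.round(P).astype(int)],True,col,1)
cv2.imwrite('pics/w12.png',im[80:280,160:420].repeat(3,0).repeat(3,1)); print(env.read_time())
E
python3 o.py
```

```text
37.9873447473235 60.24591565132141
38.70475172694518
True [514.8 320.4  17.5] 38.37601581406662
[(511.6, 320.3, 55.8, 40.1, 1.28, 0.92)] [(array([514.4, 319.4]), 0.84)]
61.2167
```

View pics/w12.png

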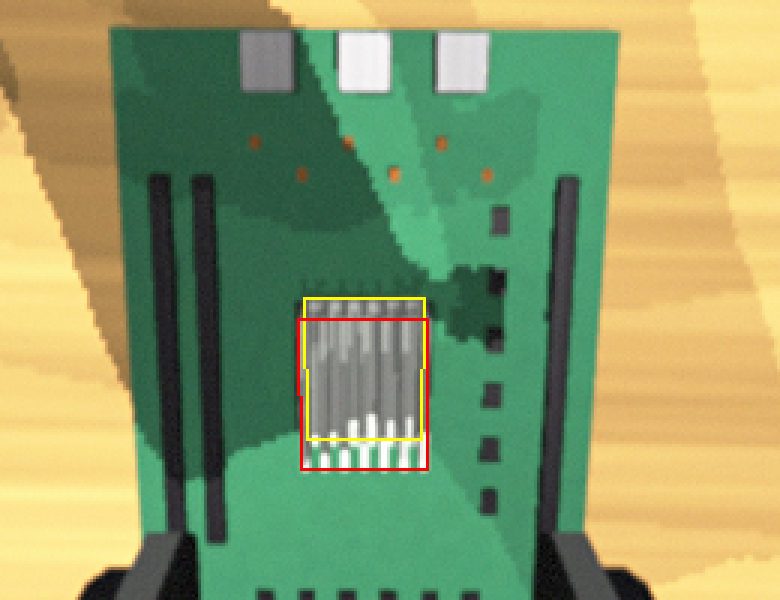

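The heat sink sits on the chip, fitting both the base (yellow) and top (red) model outlines. Returning the containers.

```bash
cat > q.py <<'E'
from h import *
for k in('jar','bottle','can'): transfer(k,SLOT[k],PM,3,RING[k],PT,4)
env.move_ptp([465,5,225],quat(PT))
p=env.get_image('wrist'); im=cv2.cvtColor(p['image'],cv2.COLOR_RGB2BGR)
def circ(c,z,r,col):
    P=[proj(p,[c[0]+r*np.cos(a),c[1]+r*np.sin(a),z]) for a in np.linspace(0,6.283,60)]
    cv2.polylines(im,[np.round(P).astype(int)],True,col,1)
for y,h,r in((68,94,22),(0,109,17),(-68,109,6)):
    c=tray(-38,y); circ(c,4,26,(0,255,255)); circ(c,h,r,(0,0,255))
a=cv2.imread('pics/w2a.png')
cv2.imwrite('pics/w13.png',cv2.resize(np.hstack([a[60:320,220:420],im[60:320,220:420]]),None,fx=2,fy=2))
p=env.get_image('top'); 
for k,z in(('bottle_mid',56.5),('can_mid',56.5),('jar_mid',49),('heatsink_mid',30)): print(k,[(at_z(p,d['location'],z)[:2].round(1),round(d['confidence'],2)) for d in env.landmark_of(p,k)])
print(env.read_time())
E
python3 q.py
```

```text
jar grip 43.8 39.8 lifted 43.9
placed True 4.9 t 71.8
bottle grip 38.0 39.5 lifted 37.2
placed True 4.7 t 81.8
can grip 33.8 39.4 lifted 33.4
placed True 4.5 t 91.9
bottle_mid []
can_mid [(array([452.8, -79.7]), 0.64), (array([ 736.6, -183.7]), 0.49)]
jar_mid [(array([416.2, 166.2]), 0.58)]
heatsink_mid [(array([515.2, 318.9]), 0.91)]
92.625
```

View pics/w13.png

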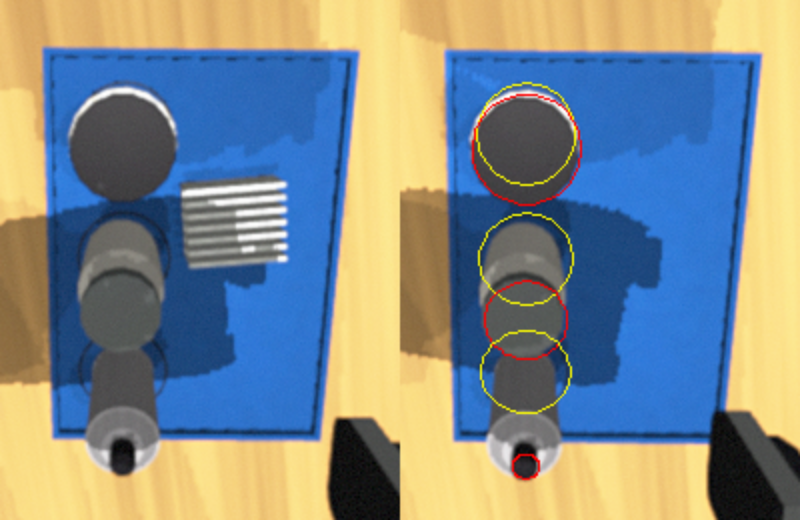

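Side by side with the starting picture, all three containers stand upright within about 3 mm of where they were. Handing in.

```bash
python3 -c "
from rig import env
print(env.job_done())"
```

```text
the job is handed in; nothing more can be done
None
```

The job is handed in at about 93 s, with no verdict returned: the camera shows the heat sink centred on the chip, fins along the board's long side, and the bottle, can and jar upright on their own circles within about 3 mm of where they started; it took three tries to grip the heat sink, but it stayed in place through the first two.

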